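Open the battery bay of the bench scale

TASK

The bench scale lies face down and its batteries are due for a change. Press its snap tab in with a fingertip until the battery cover springs loose, then push the cover along its guides off the end of the scale, so that it lies flat on the table beside it, right way up. Press and push only: do not pick the cover up, and leave the things around where they are.

Things in the scene. Friction and masses are not known exactly. Their poses are not given: they have to be found in the camera images.
- scale: grey plastic scale lying face down on its steel weighing plate, 176 mm long (x), 128 mm wide (y); it stands firm. Origin on the table under its middle, z up; +x is the way the cover slides off. Deck 26 mm above the table; rubber feet on the corners and two guide rails (x +9 to +51 mm, y 28.6 to 38 mm either side) over the cover's flanges reach 29 mm
- seat_end (a point): middle of the edge where the cover's seat ends, at the top of the vertical end wall: x = +88 mm, y = 0, z = 22 mm of the scale. The cover slides on this seat; under it lies the open bay (x +17 to +67 mm, 49 mm wide) with four small cells whose tops are 21 mm above the table
- tab_pad (a point): middle of the top of the ridged press pad, at x = -18 mm, y = 0 of the scale and 30 mm above the table at rest. The pad is 20 mm along x, 30 mm wide and 4 mm proud of the deck, on a sprung tongue behind the cover; 13 mm lie between pad and cover. The point moves with the pad
- tab (a joint): angle of the tongue, hinged 36 mm behind the pad's middle: 0 at rest, 0.11 rad right in (pad middle 4 mm lower). Some 5 N on the pad moves it. From about 0.07 rad its nose is out of the window in the cover: two spring plungers then kick the cover about 10 mm along +x within a second, and it cannot catch again. The tab springs back when let go
- cover: loose grey battery cover, 78 mm long (x), 66 mm wide over its 3 mm flanges, 8 mm thick, about 60 g, raised middle 54 mm wide. Origin at the middle of its underside, x the way it slides off, z up through its top. Seated, its origin is at x = +44 mm, y = 0, z = 22 mm of the scale and its top is 30 mm above the table
- cover_edge (a point): middle of the upper edge of the cover's rear end face (towards the tab): 39 mm behind the cover's origin, 8 mm above its underside. This face, 54 mm wide and 8 mm high, is the place to push. The loose cover slides easily; when its middle has passed the end wall it tips down, and its rear drops when pushed past the wall
- new_cells: bystander: band of four new cells lying on the table beside the scale, 45 x 42 x 11 mm, origin under its middle; leave it
- pliers_red: bystander: small red-handled pliers lying on the table beside the scale, 112 x 46 x 10 mm, origin under its middle; leave them
- steel_block: bystander: plain square steel bench block lying on the table behind the tab end of the scale, 66 x 66 x 19 mm, origin under its middle; leave it

How it is judged:
By the outcome, as a careful person would: the job done as asked, in the order asked, and still so for the second after the job is handed in, with the robot touching nothing.
It also fails if it takes over 42 s, if anything falls off the work surface, if the arm or the gripper's body presses on something with over 40 N, if the wrist force passes 120 N, or if a joint passes its speed limit or range.

ROBOT

A 6-joint arm with a two-finger parallel gripper is mounted at the origin on a cart in front of the work surface, level with it; the furniture and walls round the work are solid. World frame = base frame: x ahead of the robot, y to its left, z up, the work surface at z = 0. Lengths are in m, angles in rad, forces in N, time in s.
With the tool pointing down it reaches from about 0.425 to 0.95 m from the base axis. Payload 3.5 kg.
Tool frame: the origin (TCP) lies at the very end of the fingers, on their centre line; the grasp point (between the pads) lies 19 mm behind it; z points along the fingers, y is the line along which they close (so a half turn about z gives the same grasp; the last joint's range is limited). The gripper opens to 85 mm and grips with 20 to 120 N. Pads are 22 mm wide; open, the fingers measure 114 mm over their backs; the gripper's body (76 mm by 85 mm) begins 54 mm behind the grasp point. The pads swing forward as they close: fully open they stand 13 mm farther back than shut.
Start: joints at [-1.32, 0.286, 1.577, -0, 1.279, -0.15], TCP at [0.263, -0.621, 0.231] pointing down, gripper open.
Joint ranges: [-2.77, 2.77], [-0.9, 2.22], [0.21, 2.48], [-1.53, 4.67], [0.24, 2.81], [-2.84, 2.84]. Speed limits (rad/s): [2.79, 2.79, 3.14, 3.14, 3.14, 3.14].

INTERFACE

Orientations are given as a unit quaternion [x, y, z, w].
In Python, from plant import ctrl gives the robot as it stands.
- The arm moves only by the tool carry_out, never from a script. Its argument "deltas" is one flat list of numbers, 6 for each row, row after row: the shift along the tool's x, y, z in m, then the turn, a rotation vector about the tool's x, y, z in rad. A call has 1 to 5 rows; each row is the pose to reach, as a shift and turn from the pose commanded when the call began, along the tool's axes at that moment; what a row does not reach only later rows make up. A row lasts 1/8 s, in which the tool goes at most 62.5 mm and 10.7 degrees, less where a joint would pass 70% of its speed; a pose out of reach is approached as far as the arm can. A call with a gripper value outside its range is refused whole. "grip" is the opening in per cent of the stroke, from 0 (shut) to 100 (fully open), set as the call begins (left out, the last holds). The fingers move at their own pace and stop on an object; "grip_force" is the grip in N (left out, the last holds). Time passes only in rows, so rows that repeat a pose let the fingers close. It gives the time, the measured TCP pose, the force, the opening and the grip force at its end, in the units of the state.
- ctrl.get_state(): the state, without advancing time (a new reading comes with each control period).
- ctrl.read_camera(name): name is "scene" or "top" or "wrist"; returns (picture, depth): 480x640x3 uint8, red, green, blue; 480x640 float32, m along the optical axis (not along the pixel's ray), 0 where there is no reading.
- ctrl.camera_model(name): a dict with "intrinsics" (3x3 intrinsics, pixels), "extrinsics" (4x4, takes a point from world to camera coordinates); the wrist camera has in their place "hand_eye" (4x4, takes a point from camera to tool coordinates, whose origin is the TCP and whose axes are the flange's). Camera axes: x right, y down, z forward; pixel columns grow to the right and rows downward; lengths in m; the calibration is good to about 2 mm. A picture is of the moment at which its call begins: read the wrist's pose just before it. camera_model takes no time and is no camera call.
- ctrl.sign_off(): hands the job in; it is judged then, once.
Trained networks look in the newest picture that a camera, given by its name, has taken for a name from the list of things; names that differ only in an ending like _2 or _b are one class to them, and where a whole thing is asked for, a point or a joint stands for the part that bears it (a point fixed in the world has none). Each returns a list of dicts, best first, with "score" (0 to 1); they miss things now and then, are a little off and sometimes report something else, mostly with a low value. They report only what shows in the picture. A call takes as long as a camera call.
- ctrl.find_in(camera, query): "uv" ([column, row] in pixels, amid what is visible of it).
The state is a dict: "time": time; "qpos": joint angles; "dq": joint speeds; "joint_efforts": joint torques, N m; "eef_pos": TCP position; "tcp_rot": TCP orientation; "contact_force": force on the tool from outside, world axes, zero at the start; "wrist_torque": the same for the moment, N m; "opening": opening from 0.0 (shut) to 1.0 (fully open); "finger_force": force on a finger pad.
Only numpy, scipy, OpenCV 4.12 (cv2) and the standard library are available. Lean on these libraries where they do the work, as an engineer would, in place of code of your own. Each camera call takes 0.05 s, during which the arm holds its last target. There are 200 camera calls.

## Working session

There is one attempt and no reset: what is moved stays moved. The work goes in short steps, Python scripts to look and compute and a tool call to move; the robot and the scene stay as the last step left them, time stands still between calls to the robot, and variables do not carry over. Pictures are saved under pics/ and viewed, at most 10 in all, crops included, and the job is handed in when it is done.

Besides the shell and the picture viewer there is one more tool, called after "Emit:" as name(argument=value, ...) on one line, values as JSON. carry_out: Moves the arm, as the interface text tells. Its arguments: {"type":"object","properties":{"deltas":{"type":"array"},"grip":{"type":"number"},"grip_force":{"type":"number"}},"required":["deltas"]}

```bash
mkdir -p pics; cat > h.py <<'E'
import numpy as np, cv2
from plant import ctrl
from scipy.spatial.transform import Rotation as R
def cam(n):
    s=ctrl.get_state(); im,d=ctrl.read_camera(n); m=ctrl.camera_model(n)
    K=np.array(m["intrinsics"])
    if "extrinsics" in m: T=np.linalg.inv(np.array(m["extrinsics"]))
    else:
        W=np.eye(4); W[:3,:3]=R.from_quat(s["tcp_rot"]).as_matrix(); W[:3,3]=s["eef_pos"]; T=W@np.array(m["hand_eye"])
    return im,d,K,T
def cloud(d,K,T):
    v,u=np.indices(d.shape); p=np.stack([(u-K[0,2])/K[0,0]*d,(v-K[1,2])/K[1,1]*d,d],-1)
    return p@T[:3,:3].T+T[:3,3]
def save(im,n): cv2.imwrite("pics/"+n,im[:,:,::-1])
E
python3 - <<'E'
from h import *
s=ctrl.get_state(); print(s)
im,d,K,T=cam("top"); save(im,"top1.png"); P=cloud(d,K,T); np.save("top.npy",P)
print(T[:3,3])
for q in ["scale","tab_pad","cover","cover_edge","seat_end","new_cells","pliers_red","steel_block"]:
    for r in ctrl.find_in("top",q)[:2]:
        u,v=np.round(r["uv"]).astype(int); print(q,round(r["score"],2),u,v,P[v,u].round(3))
E
```

```text
{'time': 0.0, 'qpos': array([-1.31995938e+00,  2.87209929e-01,  1.57816108e+00,  1.70183750e-05,
        1.27861924e+00, -1.49967449e-01]), 'dq': array([ 1.96938536e-03,  2.43431631e-04,  1.25271224e-03, -5.94544814e-05,
        2.32929919e-04,  7.05676180e-04]), 'joint_efforts': array([ 4.90108978e-04, -4.05976045e+01, -2.92628288e+01, -6.54450650e-05,
        5.72283650e-03,  3.26886187e-06]), 'eef_pos': array([ 0.26324432, -0.62084143,  0.2299263 ]), 'tcp_rot': array([ 9.79986380e-01,  1.99060941e-01, -5.23000326e-05, -1.19768120e-03]), 'contact_force': array([ 0.08838547,  0.9309265 , -0.24702089]), 'wrist_torque': array([-0.05294893,  0.01656987, -0.02864837]), 'finger_force': 0.0, 'opening': 1.0049713159809923}
[0.36777349 0.12462347 0.87242686]
scale 0.97 334 254 [0.47  0.073 0.028]
tab_pad 0.72 336 251 [0.476 0.07  0.03 ]
cover 0.96 296 245 [0.486 0.144 0.033]
cover_edge 0.77 299 246 [0.486 0.139 0.026]
seat_end 0.56 332 252 [0.474 0.077 0.03 ]
new_cells 0.9 323 189 [0.6   0.093 0.011]
pliers_red 0.68 310 320 [0.349 0.118 0.007]
pliers_red 0.4 326 191 [0.595 0.087 0.014]
steel_block 0.74 400 251 [ 0.477 -0.053  0.018]
```

View pics/top1.png

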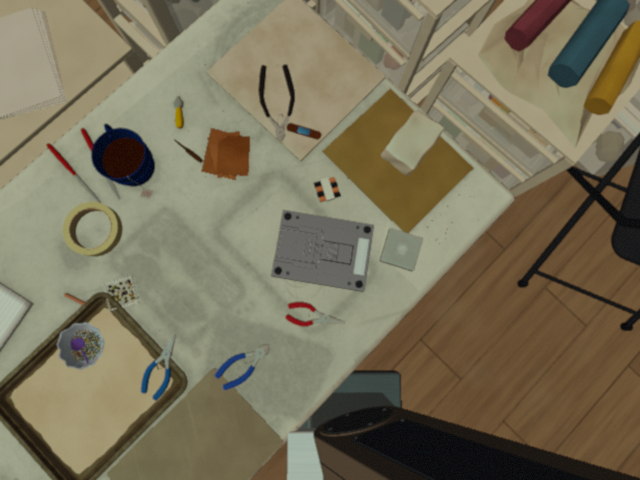

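The scale sits at about pixel (322,251), the block to its right at (401,250), so the cover slides to the image's left (world +y). The new cells are at (326,189) and the red pliers at (313,314).

```bash
python3 - <<'E'
from h import *
P=np.load("top.npy"); z=P[:,:,2]
m=(z>0.02)&(z<0.04)&(P[:,:,0]>.38)&(P[:,:,0]<.57)&(P[:,:,1]>-.02)&(P[:,:,1]<.21)
n,l,st,c=cv2.connectedComponentsWithStats(m.astype(np.uint8)); i=1+st[1:,4].argmax(); print(st[i])
r=cv2.minAreaRect(P[l==i][:,:2].astype(np.float32)); print(r, np.median(z[l==i]))
s=ctrl.get_state(); M=R.from_quat(s["tcp_rot"]).as_matrix(); print(M.round(3)); print(ctrl.camera_model("wrist")["hand_eye"])
E
```

```text
[ 271  210  103   82 6255]
((0.4790535271167755, 0.0946684330701828), (0.1763388216495514, 0.12862958014011383), 80.43181610107422) 0.02691842182588755
[[ 0.921  0.39  -0.   ]
 [ 0.39  -0.921  0.   ]
 [-0.    -0.    -1.   ]]
[[-6.22542705e-04 -9.55110572e-01 -2.96248895e-01  7.56033222e-02]
 [ 9.99999778e-01 -6.64905786e-04  4.22481853e-05  1.50480803e-03]
 [-2.37329293e-04 -2.96248803e-01  9.55110774e-01 -1.42869907e-01]
 [ 0.00000000e+00  0.00000000e+00  0.00000000e+00  1.00000000e+00]]
```

Emit:
carry_out(deltas=[0.048,-0.034,0.006,0,0,-0.174,0.097,-0.068,0.012,0,0,-0.348,0.145,-0.102,0.018,0,0,-0.522,0.194,-0.136,0.024,0,0,-0.696,0.242,-0.17,0.03,0,0,-0.87], grip=0)

```text
time: 1.08
eef_pos: [0.4207, -0.3689, 0.2015]
tcp_rot: [0.803, 0.596, 0.0, 0.0]
contact_force: [0.3, 0.2, -0.8]
opening: 0.002
finger_force: 0.0
```

```bash
cat >> h.py <<'E'
C=np.array([.479,.0947]); YAW=np.radians(80.43)
def delta(xy_scale,z,C=None,YAW=None):
    C=globals()["C"] if C is None else C; YAW=globals()["YAW"] if YAW is None else YAW
    s=ctrl.get_state(); M=R.from_quat(s["tcp_rot"]).as_matrix()
    c,si=np.cos(YAW),np.sin(YAW); p=C+np.array([[c,-si],[si,c]])@np.array(xy_scale)
    G=np.array([[c,si,0],[si,-c,0],[0,0,-1]])
    print("t",s["time"],"tcp",s["eef_pos"].round(4),"F",s["contact_force"].round(1),"target",p.round(4))
    print("delta",(M.T@(np.r_[p,z]-s["eef_pos"])).round(4),R.from_matrix(M.T@G).as_rotvec().round(4))
E
python3 -c "
from h import *
delta([-.018,0],.15)"
```

```text
t 1.075 tcp [ 0.4207 -0.3689  0.2015] F [ 0.3  0.2 -0.8] target [0.476 0.077]
delta [ 0.4427 -0.0766  0.0513] [ 0.0008  0.0005 -0.1275]
```

Emit:
carry_out(deltas=[0.06,-0.01,0.007,0,0,-0.02,0.12,-0.02,0.014,0,0,-0.04,0.18,-0.03,0.021,0,0,-0.07,0.24,-0.04,0.028,0,0,-0.1,0.29,-0.05,0.033,0,0,-0.127])

```text
time: 1.7
eef_pos: [0.4578, -0.0766, 0.1684]
tcp_rot: [0.765, 0.644, 0.0, 0.0]
contact_force: [-0.4, -0.2, 0.0]
opening: 0.003
finger_force: 0.0
```

```bash
python3 -c "
from h import *
delta([-.018,0],.15)"
```

```text
t 1.7 tcp [ 0.4578 -0.0766  0.1684] F [-0.4 -0.2  0. ] target [0.476 0.077]
delta [ 0.1544 -0.0082  0.0184] [ 0.0008 -0.     -0.0045]
```

Emit:
carry_out(deltas=[0.055,-0.003,0.006,0,0,0,0.11,-0.006,0.012,0,0,0,0.154,-0.008,0.018,0,0,-0.004,0.154,-0.008,0.018,0,0,-0.004])

```text
time: 2.2
eef_pos: [0.476, 0.0768, 0.15]
tcp_rot: [0.763, 0.647, -0.0, -0.0]
contact_force: [-0.2, 0.2, -0.1]
opening: 0.002
finger_force: 0.0
```

```bash
python3 - <<'E'
from h import *
im,d,K,T=cam("wrist"); P=cloud(d,K,T)
print(ctrl.get_state()["eef_pos"])
for q in ["tab_pad","cover","cover_edge","seat_end"]:
    for r in ctrl.find_in("wrist",q)[:2]:
        u,v=np.round(r["uv"]).astype(int); print(q,round(r["score"],2),u,v,P[v,u].round(4))
# overlay model points
c,s=np.cos(YAW),np.sin(YAW)
def px(x,y,z):
    w=np.r_[C+np.array([[c,-s],[s,c]])@[x,y],z]; p=T[:3,:3].T@(w-T[:3,3]); p=K@(p/p[2]); return tuple(int(round(a)) for a in p[:2])
im=im.copy()
for q in [[(-.028,-.015,.03),(-.008,-.015,.03),(-.008,.015,.03),(-.028,.015,.03)],[(.005,-.027,.03),(.083,-.027,.03),(.083,.027,.03),(.005,.027,.03)],[(-.088,-.064,.026),(.088,-.064,.026),(.088,.064,.026),(-.088,.064,.026)]]:
    cv2.polylines(im,[np.array([px(*a) for a in q])],True,(255,0,0),1)
save(im,"w1.png")
E
```

```text
[0.47625087 0.07545141 0.15026678]
tab_pad 0.74 308 230 [0.4757 0.0737 0.0307]
tab_pad 0.74 310 208 [0.4792 0.0868 0.0253]
cover 0.59 309 120 [0.4878 0.1425 0.0317]
cover_edge 0.57 311 118 [0.4892 0.1434 0.032 ]
seat_end 0.74 309 207 [0.4787 0.0878 0.0262]
seat_end 0.32 308 232 [0.4754 0.0721 0.0301]
```

View pics/w1.png

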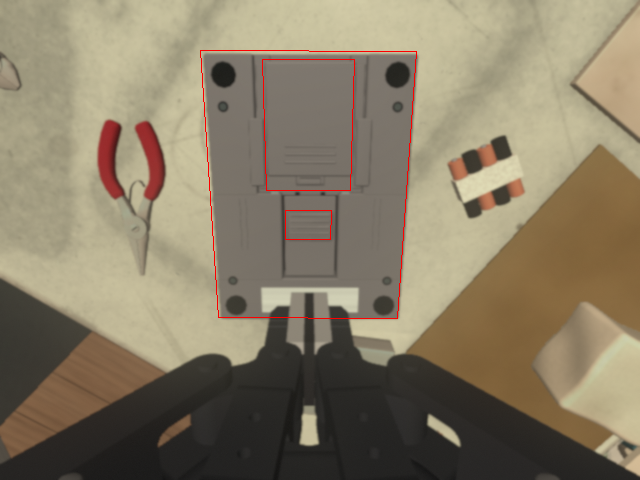

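The model outline fits the scale, the cover (263–355, 60–190) and the pad (308,225) to within about 2 mm. Now I descend and press.

Emit:
carry_out(deltas=[0,0,0.05,0,0,0,0,0,0.095,0,0,0,0,0,0.112,0,0,0,0,0,0.117,0,0,0,0,0,0.119,0,0,0])

```text
time: 3.08
eef_pos: [0.4778, 0.074, 0.0326]
tcp_rot: [0.764, 0.645, 0.001, 0.001]
contact_force: [-0.4, -0.2, -0.1]
opening: 0.0
finger_force: 0.0
```

```bash
python3 -c "
from h import *
delta([-.018,0],.027)"
```

```text
t 3.075 tcp [0.4778 0.074  0.0326] F [-0.4 -0.2 -0.1] target [0.476 0.077]
delta [ 0.0026 -0.0023  0.0056] [ 0.0027 -0.0003 -0.0025]
```

Emit:
carry_out(deltas=[0.002,-0.001,0.002,0,0,0,0.002,-0.001,0.004,0,0,0,0.002,-0.001,0.005,0,0,0,0.002,-0.001,0.006,0,0,0])

```text
time: 3.58
eef_pos: [0.4771, 0.0769, 0.0265]
tcp_rot: [0.764, 0.645, 0.001, 0.001]
contact_force: [-0.7, 2.7, 8.8]
opening: -0.0
finger_force: 4.6
```

Emit:
carry_out(deltas=[0,0,0.0005,0,0,0,0,0,0.0005,0,0,0,0,0,0.0005,0,0,0,0,0,0.0005,0,0,0,0,0,0.0005,0,0,0])

```text
time: 4.2
eef_pos: [0.4772, 0.077, 0.0265]
tcp_rot: [0.764, 0.645, 0.001, 0.001]
contact_force: [-0.8, 2.2, 9.4]
opening: 0.002
finger_force: 4.8
```

```bash
python3 - <<'E'
from h import *
im,d,K,T=cam("wrist"); save(im,"w2.png"); im,d,K,T=cam("top"); P=cloud(d,K,T)
save(cv2.resize(im[190:310,240:400],None,fx=4,fy=4),"t2.png")
print(ctrl.get_state()["contact_force"])
E
```

```text
[-1.39872214  2.48529783  9.01690637]
```

View pics/w2.png

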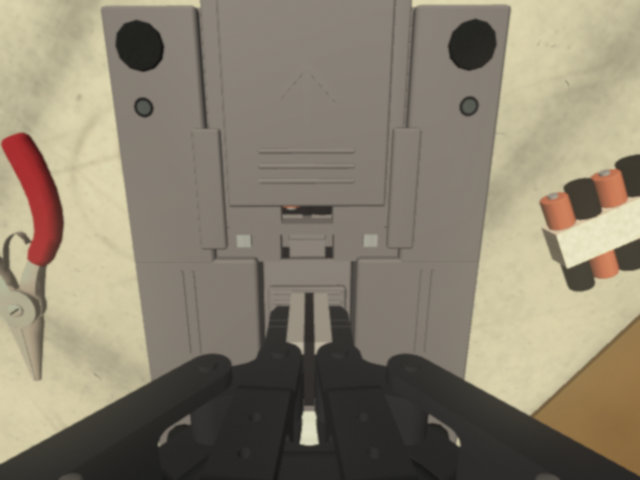

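The cover has sprung forward: its rear edge is at row 205 and the plungers and tab nose show behind it. Now I lift off and go behind the cover.

Emit:
carry_out(deltas=[0,0,-0.009,0,0,0,0.008,0,-0.01,0,0,0,0.016,0,-0.009,0,0,0,0.016,0,-0.003,0,0,0,0.016,0,-0.001,0,0,0])

```text
time: 4.92
eef_pos: [0.4785, 0.0929, 0.0254]
tcp_rot: [0.764, 0.645, 0.0, -0.0]
contact_force: [-0.6, 3.4, 4.0]
opening: 0.001
finger_force: 1.7
```

```bash
python3 -c "
from h import *
delta([.02,0],.0265)"
```

```text
t 4.925 tcp [0.4785 0.0929 0.0254] F [-0.6  3.4  4. ] target [0.4823 0.1144]
delta [ 0.0219  0.0001 -0.0011] [-0.0003 -0.001  -0.0022]
```

Emit:
carry_out(deltas=[0.003,0,-0.0015,0,0,0,0.008,0,-0.0015,0,0,0,0.014,0,-0.0015,0,0,0,0.02,0,-0.0015,0,0,0,0.026,0,-0.0015,0,0,0])

```text
time: 5.55
eef_pos: [0.4827, 0.1184, 0.0272]
tcp_rot: [0.764, 0.645, -0.0, -0.0]
contact_force: [0.5, -1.1, 1.0]
opening: 0.002
finger_force: 0.3
```

```bash
python3 - <<'E'
from h import *
delta([.05,0],.0265)
im,d,K,T=cam("wrist"); save(im,"w3.png")
E
```

```text
t 5.55 tcp [0.4827 0.1184 0.0272] F [ 0.5 -1.1  1. ] target [0.4873 0.144 ]
delta [0.026  0.0002 0.0007] [-0.0003  0.     -0.0019]
```

View pics/w3.png

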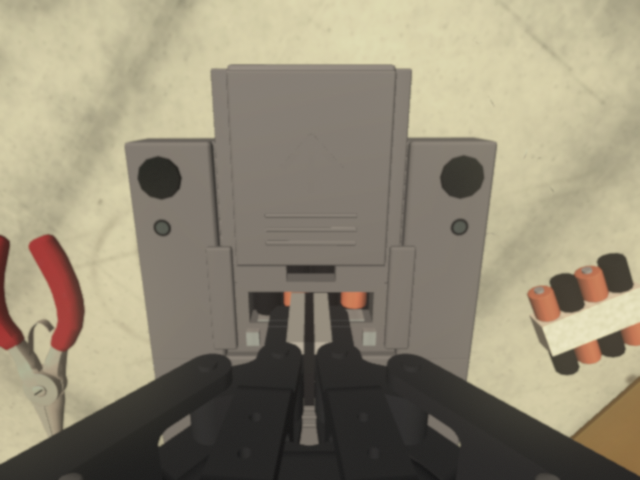

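The cover slides straight: its front is at row 66, about 26 mm past the end wall at row 140. The fingertips sit behind its rear lip at row 292. I lower slightly and keep pushing.

Emit:
carry_out(deltas=[0.004,0,0.002,0,0,0,0.01,0,0.0025,0,0,0,0.017,0,0.0025,0,0,0,0.024,0,0.0025,0,0,0,0.031,0,0.0025,0,0,0])

```text
time: 6.22
eef_pos: [0.4882, 0.149, 0.0249]
tcp_rot: [0.764, 0.645, 0.0, 0.0]
contact_force: [0.4, -0.5, 1.4]
opening: 0.003
finger_force: 0.4
```

Emit:
carry_out(deltas=[0.006,0,0,0,0,0,0.012,0,0,0,0,0,0.018,0,0,0,0,0,0.024,0,0,0,0,0,0.024,0,0,0,0,0])

```text
time: 6.85
eef_pos: [0.4922, 0.1726, 0.0249]
tcp_rot: [0.764, 0.645, 0.0, 0.0]
contact_force: [0.1, 0.4, 0.2]
opening: 0.001
finger_force: 0.0
```

```bash
python3 - <<'E'
from h import *
delta([.088,0],.0245)
im,d,K,T=cam("wrist"); save(im,"w4.png")
E
```

```text
t 6.85 tcp [0.4922 0.1726 0.0249] F [0.1 0.4 0.2] target [0.4936 0.1815]
delta [ 0.009  -0.0001  0.0004] [ 0.0002 -0.0002 -0.0014]
```

View pics/w4.png

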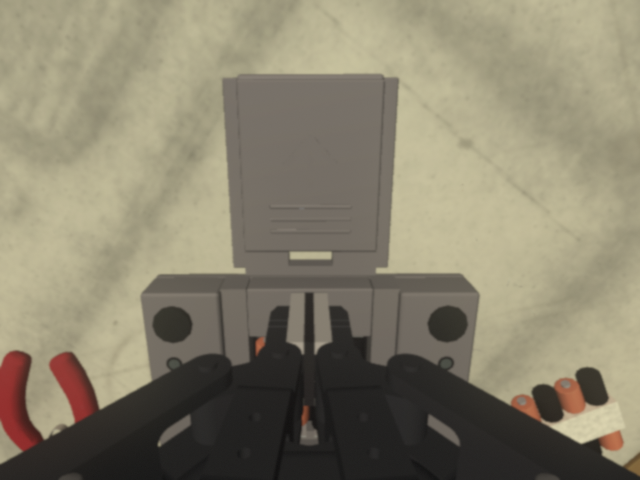

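The cover is off the end (rows 75–268), right way up; table shows through its window. Next, whether it lies flat.

```bash
python3 - <<'E'
from h import *
im,d,K,T=cam("wrist"); P=cloud(d,K,T)
for v in range(80,290,15): print(v,P[v,260].round(4),P[v,360].round(4))
E
```

```text
80 [0.4895 0.2576 0.0069] [0.5251 0.2515 0.0087]
95 [0.4886 0.2525 0.0086] [0.5246 0.2464 0.0077]
110 [0.4875 0.2474 0.0082] [0.5238 0.2412 0.008 ]
125 [0.4863 0.2421 0.0069] [0.5231 0.2359 0.0081]
140 [0.4853 0.2368 0.0077] [0.5223 0.2306 0.0087]
155 [0.4842 0.2314 0.0082] [0.5217 0.2249 0.0077]
170 [0.483  0.2258 0.0079] [0.5208 0.2195 0.0091]
185 [0.482  0.2202 0.0087] [0.5201 0.2136 0.0083]
200 [0.4806 0.2142 0.0075] [0.5193 0.2079 0.0091]
215 [0.4795 0.2085 0.0086] [0.5185 0.2016 0.008 ]
230 [0.478  0.202  0.0071] [0.5177 0.1954 0.0077]
245 [0.4769 0.1961 0.0081] [0.5168 0.1894 0.0087]
260 [0.4757 0.1898 0.0085] [0.5161 0.1825 0.0075]
275 [0.4745 0.1837 0.0094] [0.5151 0.1766 0.0091]
```

The cover lies flat, its top 8 mm above the table along its whole length. I lift clear.

Emit:
carry_out(deltas=[-0.003,0,-0.02,0,0,0,-0.005,0,-0.06,0,0,0,-0.005,0,-0.11,0,0,0,-0.005,0,-0.15,0,0,0,-0.005,0,-0.15,0,0,0])

```text
time: 7.58
eef_pos: [0.4939, 0.1674, 0.1794]
tcp_rot: [0.764, 0.645, 0.004, 0.002]
contact_force: [-1.3, -0.0, 0.4]
opening: 0.002
finger_force: 0.0
```

```bash
python3 - <<'E'
from h import *
im,d,K,T=cam("wrist"); save(im,"w5.png"); P=cloud(d,K,T)
for q in ["cover","new_cells","pliers_red","steel_block"]:
    for r in ctrl.find_in("wrist",q)[:1]:
        u,v=np.round(r["uv"]).astype(int); print(q,round(r["score"],2),u,v,P[v,u].round(4))
E
```

```text
cover 0.71 304 136 [0.5018 0.2211 0.0095]
new_cells 0.65 452 277 [0.601  0.0911 0.0115]
pliers_red 0.59 160 284 [0.3618 0.1219 0.0005]
steel_block 0.77 310 431 [ 0.4629 -0.0326  0.0189]
```

View pics/w5.png

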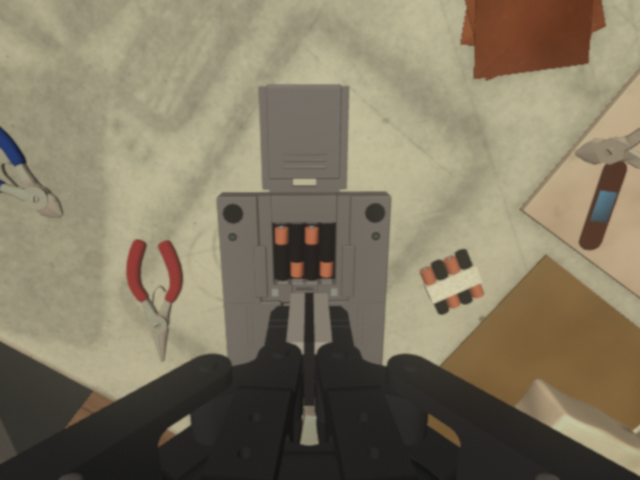

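The cover lies flat past the end wall (260–348, 85–190), the cells are still in the bay, and the things around are where they were.

```bash
python3 -c "
from plant import ctrl
print(ctrl.sign_off())"
```

```text
the job is handed in; nothing more can be done
None
```

I pressed the tab until the cover sprang loose, pushed the cover off the end of the scale, and handed the job in after about 8 s; the cover lies flat and right way up on the table, and the things around were left where they were.

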